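# Lay the second, staggered course of a bench-seat deck

### The job

On the glue-up board, lay the second course of beech staves against the first so that the joints are staggered by half a stave: the shortest (half) stave fully home in the corner against the end stop, the long full stave butted tight against that, both flush along the first course. Slide the staves along the board, do not lift them. Close the course up by sliding the end block tight up against the full stave so that no gaps are left. Leave the middle-length offcut and everything else where it is.

Things in the scene. Friction and masses are not known exactly. Their poses are not given: they have to be found in the camera images.
- board: fixed grey glue-up board on the table, 260 (x) x 580 (y) x 12 mm thick, turned up to 9 degrees. Origin at table level; axes x away from the robot, y to its left, z up. In this frame (mm) the base spans x -130..130, y -330..250. Loose staves start near x -60: the half and the full one at y about 45 and -105, either way round. An aluminium fence runs along the far edge, x 115..130
- first_course (a point): middle of the near long face of the first course, at the board's surface: board x 70, y 20 mm. The first course is three 120 mm beech staves glued in place end to end against the fence: x 70..115, y 200 down to -160, joints at y 80 and -40, top 22 above the board's surface
- corner (a point): corner where the first course's near face meets the end stop, at the board's surface: board x 70, y 200 mm. The stop is an aluminium bar, y 200..225, x 25..130, 22 high. The second course's lane is x 25..70 from the stop rightwards, open to the near side. Home of the half stave's origin: board x 47.5, y 170; of the full stave's: x 47.5, y 80
- half_stave: loose beech half stave, 45 (x) x 60 (y, its length) x 22 mm, about 40 g. Origin: centre of its underside. Lies flat on the board, up to 20 degrees askew, slides freely
- full_stave: loose beech full stave, 45 (x) x 120 (y, its length) x 22 mm, about 80 g. Origin: centre of its underside. Lies flat on the board, up to 20 degrees askew, slides freely
- offcut: loose beech stave of the wrong length, 45 (x) x 90 (y) x 22 mm, near left on the board (about x -60, y 200 mm in the board's frame); not wanted. Origin: centre of its underside
- end_block (a joint): how far (m) the end block has slid along the lane towards the stop (board +y); 0 = far right, limit 0.285, starts at 0 to 0.04, 0.27 when the course is closed up. Captive in a slot, takes about 2 N, stays where left. Steel foot 40 (x) x 50 (y) x 25 mm high with a black grip 28 x 36 on it, top 50 mm above the board's surface, centred at board x 47.5 mm
- block_face (a point): middle of the end block's face towards the stop, 11 mm above the board's surface; the block's other end face is 50 mm behind it (board -y)
- glue: bystander: white round bottle 150 tall, diameter 60, left of the board (mm); origin at the middle of its underside
- tape_roll: bystander: cardboard-coloured ring 90 across, 24 high, left of the board (mm); origin at the middle of its underside
- tape_measure: bystander: black case 65 x 62 x 34 tall, on the near right corner of the board (mm); origin at the middle of its underside
- square: bystander: dark wooden stock 110 long with a steel blade 130 long, near left (mm); origin at the middle of its underside
- clamp: bystander: steel bar clamp 240 long lying to the right of the board (mm); origin at the middle of its underside
- sanding_block: bystander: cork block 65 x 110 x 30, near left, in front of the board (mm); origin at the middle of its underside
Things that resemble listed ones, but are neither listed nor needed, are in the scene too. What is shaped like the half_stave but blue or yellow is not meant.

How it is judged:
By the outcome, as a careful person would: the job done as asked, in the order asked, and still so for the second after the job is handed in, with the robot touching nothing.
It also fails if it takes over 72 s, if anything falls off the work surface, if the arm or the gripper's body presses on something with over 40 N, if the wrist force passes 120 N, or if a joint passes its speed limit or range.

### The arm

A 6-joint arm with a two-finger parallel gripper is mounted at the origin on the work surface. World frame = base frame: x ahead of the robot, y to its left, z up, the work surface at z = 0. Lengths are in m, angles in rad, forces in N, time in s.
With the tool pointing down it reaches from about 0.3 to 0.75 m from the base axis. Payload 8.5 kg.
Tool frame: the origin (TCP) lies at the very end of the fingers, on their centre line; the grasp point (between the pads) lies 19 mm behind it (bot.tcp_to_grasp is the distance from the TCP to the grasp point, in m); x points along the fingers, y is the direction in which the jaws open and shut, and the axes are right-handed (so a half turn about x gives the same grasp; the last joint's range is limited). The gripper opens to 88 mm and grips with 3 to 60 N. Pads are 18 mm wide; open, the fingers measure 123 mm over their backs; the gripper's body (75 mm by 187 mm) begins 45 mm behind the grasp point.
Start: joints at [-1.51, 0.381, 1.297, -0, 1.464, -0.215], TCP at [0.15, -0.529, 0.239] pointing down, gripper open.
Joint ranges: [-3.11, 3.11], [-0.89, 2.33], [0.22, 2.48], [-1.42, 4.56], [0.17, 2.85], [-2.88, 2.88]. Speed limits (rad/s): [2.39, 2.39, 3.14, 3.14, 3.14, 3.14].

### API

Orientations are given as [roll, pitch, yaw] about the fixed x, y, z axes, in that order (R = Rz(yaw) Ry(pitch) Rx(roll)).
In Python, from cell import bot gives the robot as it stands.
- The arm moves only by the tool step_arm, never from a script. Its argument "series" is a list of rows, each a list of 5 numbers: the shift along the world's x, y, z in mm, then the turn about the world's z in rad, then the opening, from -1 (shut) to 1 (fully open), so that 0 is half open. In form: [[x, y, z, roll, grip], ...]. A call has 1 to 10 rows; each row is the pose to reach, as a shift and turn from the pose commanded when the call began; what a row does not reach only later rows make up. A row lasts 1/10 s, in which the tool goes at most 50 mm and 8.59 degrees, less where a joint would pass 70% of its speed; a pose out of reach is approached as far as the arm can. A call with a gripper value outside its range is refused whole. The fingers move at their own pace and stop on an object; "squeeze" is the grip in N (left out, the last holds). Time passes only in rows, so rows that repeat a pose let the fingers close. It gives the time, the measured TCP pose, the force and the opening at its end, in the units of the state.
- bot.state(): the state, without advancing time (a new reading comes with each control period).
- bot.capture(name): name is "scene" or "top" or "wrist"; returns the picture (480x640x3 uint8, red, green, blue); there is no depth.
- bot.camera_info(name): a dict with "mtx" (3x3 intrinsics, pixels), "k1" (the pictures are not rectified: a ray, as slopes to the right and down, at radius r is drawn at 1 + k1 r^2 times it, then the intrinsics apply), "rvec" (rotation vector, rad) and "tvec" (3), from world to camera coordinates, as OpenCV has them. Camera axes: x right, y down, z forward; pixel columns grow to the right and rows downward; lengths in m; the calibration is good to about 2 mm. A picture is of the moment at which its call begins: read the wrist's pose just before it. camera_info takes no time and is no camera call; for the wrist camera it gives the pose at the moment of the call.
- bot.job_done(): hands the job in, once; it reports no verdict.
The state is a dict: "time": time; "q": joint angles; "joint_velocities": joint speeds; "tau": joint torques, N m; "position": TCP position; "orientation": TCP orientation; "contact_force": force on the tool from outside, world axes, zero at the start; "ft_torque": the same for the moment, N m; "gripper_width": opening from 0.0 (shut) to 1.0 (fully open).
Only numpy, scipy, OpenCV 4.12 (cv2) and the standard library are available. Lean on these libraries where they do the work, as an engineer would, in place of code of your own. Each camera call takes 0.05 s, during which the arm holds its last target. There are 200 camera calls.

## Working session

There is one attempt and no reset: what is moved stays moved. The work goes in short steps, Python scripts to look and compute and a tool call to move; the robot and the scene stay as the last step left them, time stands still between calls to the robot, and variables do not carry over. Pictures are saved under pics/ and viewed, about 8 in all and at most 12, crops included, and the job is handed in when it is done.

Besides the shell and the picture viewer there is one more tool, called after "Request:" by a JSON object that holds its "name" and its "arguments", one argument or row to a line. step_arm: Moves the arm, as the interface text tells. Its arguments: {"type":"object","properties":{"series":{"type":"array","items":{"type":"array","items":{"type":"number"}}},"squeeze":{"type":"number"}},"required":["series"]}

```bash
ls; mkdir -p pics; python3 - <<'E'
from cell import bot
import cv2,numpy as np
for n in("top","scene"):
    im=bot.capture(n); cv2.imwrite(f"pics/{n}0.png",im[:,:,::-1])
    c=bot.camera_info(n); R=cv2.Rodrigues(np.array(c["rvec"]))[0]; print(n,c["mtx"],c["k1"],(-R.T@np.array(c["tvec"]).ravel()).round(3),R.round(2).tolist())
s=bot.state();print({k:np.round(v,3).tolist() for k,v in s.items()})
E
```

```text
pics
top [[534.06799563   0.         324.58774546]
 [  0.         534.06799563 237.51394484]
 [  0.           0.           1.        ]] -0.160858324929476 [ 0.338 -0.034  1.355] [[0.02, -1.0, 0.0], [-0.99, -0.02, -0.12], [0.12, -0.0, -0.99]]
scene [[608.88941074   0.         320.40197156]
 [  0.         608.88941074 247.22842577]
 [  0.           0.           1.        ]] -0.038529364616465736 [1.463 0.483 1.03 ] [[-0.47, 0.88, 0.0], [0.58, 0.31, -0.75], [-0.66, -0.35, -0.66]]
{'time': 0.1, 'q': [-1.51, 0.381, 1.298, -0.0, 1.464, -0.215], 'joint_velocities': [0.001, -0.002, -0.001, -0.003, -0.002, 0.001], 'tau': [0.004, -43.866, -22.491, 0.071, 0.034, -0.0], 'position': [0.15, -0.529, 0.238], 'orientation': [-1.761, 1.57, 1.657], 'contact_force': [0.476, 0.222, -0.219], 'ft_torque': [-0.018, -0.032, -0.007], 'gripper_width': 0.995}
```

View pics/top0.png

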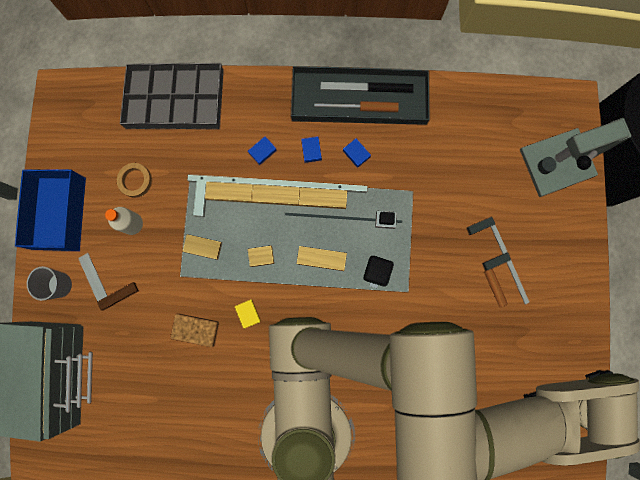

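View pics/scene0.png

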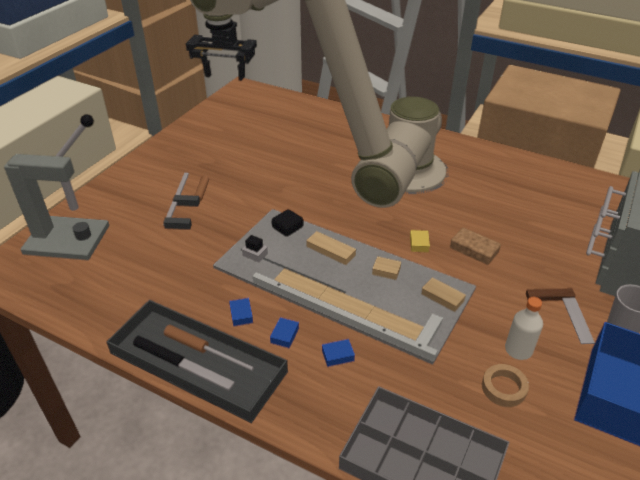

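Top view: the board is grey, with corners at about (190,177), (412,190), (408,291) and (181,277). There are three loose staves: (202,247) is the offcut at near left, (260,256) is the shortest, so the half stave, and (322,258) is the longest, so the full stave. The end block is at (386,218). The blue and yellow blocks are decoys.

```bash
cat > h.py <<'E'
from cell import bot
import cv2,numpy as np
from scipy.spatial.transform import Rotation as Ro
def ray(c,px,z):
    u=cv2.undistortPoints(np.array(px,float).reshape(-1,1,2),np.array(c["mtx"]),np.array([c["k1"],0,0,0.]))[:,0]
    R=cv2.Rodrigues(np.array(c["rvec"]))[0];o=-R.T@np.array(c["tvec"]).ravel()
    d=np.c_[u,np.ones(len(u))]@R
    return (o+d*((z-o[2])/d[:,2])[:,None])[:,:2]
def tcp():
    s=bot.state();R=Ro.from_euler('xyz',s["orientation"]).as_matrix()
    return np.array(s["position"]),R,np.arctan2(R[1,1],R[0,1])
def rects(im,c,lo,hi,z,amin=100,erode=0):
    m=cv2.inRange(cv2.cvtColor(im,cv2.COLOR_RGB2HSV),np.array(lo),np.array(hi))
    m=cv2.morphologyEx(m,cv2.MORPH_OPEN,np.ones((3,3)))
    out=[]
    for k in cv2.findContours(m,cv2.RETR_EXTERNAL,cv2.CHAIN_APPROX_NONE)[0]:
        if cv2.contourArea(k)<amin: continue
        p=ray(c,k[:,0],z)*1000
        (cx,cy),(w,h),a=cv2.minAreaRect(p.astype(np.float32))
        if w>h: w,h,a=h,w,a-90
        # long axis angle relative to +y
        out.append((k[:,0].mean(0).round(),np.round([cx,cy,w,h],1),round((a+90)%180-90,1)))
    return out
E
python3 - <<'E'
from h import *
im=cv2.imread("pics/top0.png")[:,:,::-1].copy();c=bot.camera_info("top")
hsv=cv2.cvtColor(im,cv2.COLOR_RGB2HSV)
for p in [(260,256),(322,258),(202,247),(230,191),(300,240),(500,180),(198,200),(393,221),(395,214)]: print(p,hsv[p[1],p[0]])
for r in rects(im,c,(14,60,140),(28,170,255),.034):print(r)
print("board",rects(im,c,(70,8,60),(110,60,160),.012,3000))
print("corners",ray(c,[(412,190),(408,291),(181,277)],.012)*1000)
p,R,y=tcp();print(p,R.round(2).tolist(),y)
big=cv2.resize(im[165:300,170:420],None,fx=3.2,fy=3.2,interpolation=cv2.INTER_CUBIC);cv2.imwrite("pics/topcrop.png",big[:,:,::-1])
E
```

```text
(260, 256) [ 20 139 182]
(322, 258) [ 22 138 201]
(202, 247) [ 21 141 177]
(230, 191) [ 21 132 189]
(300, 240) [ 55  22 138]
(500, 180) [ 14 176 138]
(198, 200) [ 76  27 195]
(393, 221) [30 13 19]
(395, 214) [ 66  15 175]
(array([595., 455.]), array([ -50.4, -747.7,   30.4,  240.3]), 3.2)
(array([483., 457.]), array([ -38.2, -439.3,   30.8,   81.5]), -88.0)
(array([524., 448.]), array([ -16.4, -552. ,   68.3,  174.9]), 15.2)
(array([438., 447.]), array([ -16.5, -326.4,  143. ,  161.5]), -88.3)
(array([269., 435.]), array([ 11.3,  92. ,  31.8, 126. ]), -88.7)
(array([340., 433.]), array([ 18.7, -87.9,  42.1, 158.9]), -83.6)
(array([595., 411.]), array([  47.1, -741.4,  162.6,  245.8]), 3.8)
(array([299., 405.]), array([ 83.7,  16.8,  97.7, 122.6]), -88.5)
(array([435., 374.]), array([ 165.4, -316.8,  156.6,  194.5]), -86.4)
(array([288., 348.]), array([224.8,  42.3,  78.6, 112.2]), -88.4)
(array([195., 331.]), array([260.5, 283.7,  60.2, 104.6]), -8.7)
(array([321., 258.]), array([448.3, -28.7,  44.7, 119.8]), -7.0)
(array([260., 256.]), array([450.2, 123.7,  44.2,  59.5]), 9.6)
(array([201., 246.]), array([469.5, 273.2,  44.6,  88.9]), -11.0)
(array([277., 194.]), array([606.9,  91.1,  43.9, 358.8]), -2.5)
(array([132., 179.]), array([639.9, 464.1,  83.7,  86.1]), -85.6)
(array([558.,   7.]), array([1177.5, -694.4,   24.4,  512.2]), 0.1)
board []
corners [[ 630.51361454 -258.20604906]
 [ 371.2288502  -249.03608094]
 [ 392.06800368  326.1928067 ]]
[ 0.14975637 -0.52897152  0.23820471] [[-0.0, 0.27, -0.96], [0.0, -0.96, -0.27], [-1.0, -0.0, -0.0]] -1.294995855365162
```

View pics/topcrop.png

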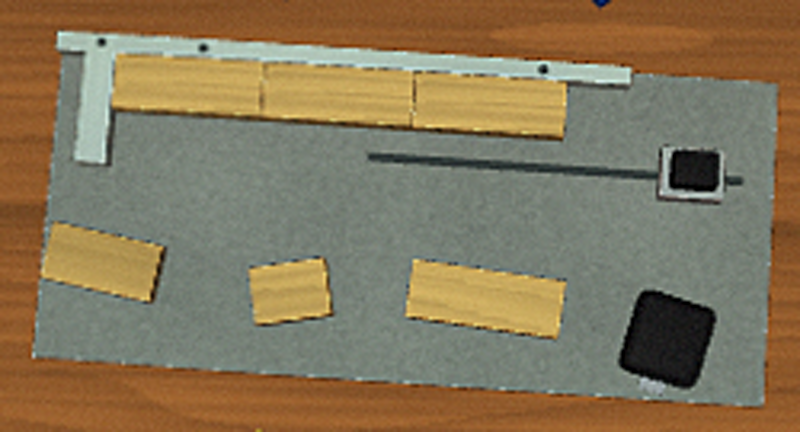

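Sizes check out: full 44.7×119.8, half 44.2×59.5, offcut 44.6×88.9, first course 43.9×358.8 mm. Board yaw is about -2.4°. I'll move above the half stave at world (450,124), yaw +9.6°.

Request:
{"name": "step_arm", "arguments": {
  "series": [
    [60,130,0,0.15,1],
    [110,240,0,0.3,1],
    [160,350,0,0.45,1],
    [210,460,0,0.6,1],
    [260,560,0,0.75,1],
    [300,653,-60,0.9,1],
    [300,653,-100,1.05,1],
    [300,653,-100,1.2,1],
    [300,653,-100,1.35,1],
    [300,653,-100,1.463,1]
  ]
}}

```text
time: 1.1
position: [0.3566, -0.0776, 0.1885]
orientation: [0.872, 1.57, -0.525]
contact_force: [1.1, -1.1, 0.0]
gripper_width: 0.999
```

Request:
{"name": "step_arm", "arguments": {
  "series": [
    [0,0,0,0,1],
    [0,0,0,0,1],
    [0,0,0,0,1],
    [0,0,0,0,1]
  ]
}}

```text
time: 1.5
position: [0.3562, -0.0809, 0.189]
orientation: [0.626, 1.57, -0.781]
contact_force: [0.1, 0.1, 0.3]
gripper_width: 1.0
```

```bash
python3 - <<'E'
from h import *
p,R,y=tcp();print(p,np.degrees(y),R[:,0],bot.state()["q"])
c=bot.camera_info("wrist");im=bot.capture("wrist");cv2.imwrite("pics/w1.png",im[:,:,::-1])
for r in rects(im,c,(14,60,100),(28,190,255),.034,800):print(r)
E
```

```text
[ 0.35617245 -0.08092915  0.18896186] 9.436028509927787 [ 3.46269651e-04 -3.42903972e-04 -9.99999881e-01] [-5.50866029e-01  1.07455263e-01  1.84089166e+00 -1.19359759e-04
  1.19277120e+00 -7.15511711e-01]
(array([394., 438.]), array([ 503.4, -256.4,   59.2,  393.4]), -80.6)
(array([156., 435.]), array([ 247.6, -305.5,   51.8,   68.4]), -17.3)
(array([581., 383.]), array([ 609. , -187.9,   38.1,   90.1]), 28.3)
(array([ 49., 383.]), array([ 151.4, -263.8,   37.8,   89.5]), -9.3)
(array([448., 164.]), array([442.9, -27.9,  50.4, 119.8]), -7.0)
(array([620., 185.]), array([591.5, -11.8,  60. , 152.3]), -2.0)
(array([179., 180.]), array([239.2, -83.6, 273.9, 290.7]), 4.2)
(array([10., 67.]), array([126.7, -10.1,  21.2,  99.3]), 0.9)
```

View pics/w1.png

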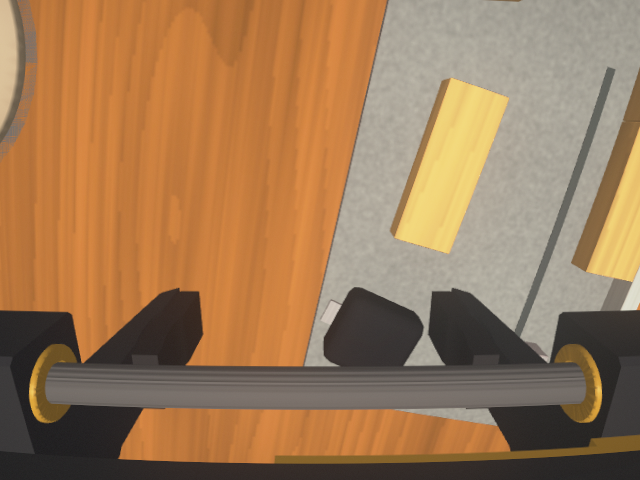

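The wrist view shows the full stave at (448,164) and the tape measure at (372,330); the full stave's measured pose agrees with the top view. The arm stopped short at (356,-81), so I'll go on to the half stave.

Request:
{"name": "step_arm", "arguments": {
  "series": [
    [20,45,0,0,1],
    [40,90,0,0,1],
    [60,130,-20,0,1],
    [80,170,-50,0,1],
    [94,205,-80,0,1],
    [94,205,-100,0,1],
    [94,205,-100,0,1]
  ]
}}

```text
time: 2.25
position: [0.4495, 0.1251, 0.0866]
orientation: [-1.699, 1.566, -3.103]
contact_force: [-0.0, 0.1, 0.6]
gripper_width: 1.002
```

```bash
python3 - <<'E'
from h import *
p,R,y=tcp();print(p,np.degrees(y),R[:,0])
c=bot.camera_info("top");im=bot.capture("top")
for r in rects(im,c,(14,60,140),(28,170,255),.034):
    if r[1][0]>400:print(r)
E
```

```text
[0.44947016 0.12505534 0.08661662] 9.60076412603144 [-5.21509149e-03 -2.03008756e-04 -9.99986381e-01]
(array([222., 271.]), array([411. , 213.5,  27.4,  67.9]), 2.6)
(array([321., 258.]), array([448.2, -28.7,  44.7, 119.8]), -6.8)
(array([250., 253.]), array([436. , 166.8, 131.1, 189.3]), -88.4)
(array([202., 256.]), array([440.1, 284.8,  72.8, 186.1]), 84.3)
(array([277., 194.]), array([606.8,  91.1,  43.6, 358.8]), -2.5)
(array([132., 179.]), array([639.9, 464.1,  83.7,  85.9]), -85.6)
(array([558.,   7.]), array([1177.5, -694.4,   24.5,  512.1]), 0.1)
```

Request:
{"name": "step_arm", "arguments": {
  "series": [
    [0,0,-35,0,1],
    [0,0,-60,0,1],
    [0,0,-72,0,1],
    [0,0,-72,0,1],
    [0,0,-72,0,-1],
    [0,0,-72,0,-1],
    [0,0,-72,0,-1],
    [0,0,-72,0,-1],
    [0,0,-72,0,-1],
    [0,0,-72,0,-1]
  ],
  "squeeze": 5
}}

```text
time: 3.3
position: [0.4503, 0.1254, 0.0169]
orientation: [1.322, 1.571, -0.08]
contact_force: [-0.9, -0.3, 2.6]
gripper_width: 0.505
```

Request:
{"name": "step_arm", "arguments": {
  "series": [
    [15,0,0,-0.03,-1],
    [35,0,0,-0.09,-1],
    [55,5,0,-0.15,-1],
    [70,15,0,-0.209,-1],
    [80,35,0,-0.209,-1],
    [87,55,0,-0.209,-1],
    [87,72,0,-0.209,-1],
    [87,80,0,-0.209,-1],
    [87,80,0,-0.209,-1],
    [87,80,0,-0.209,-1]
  ]
}}

```text
time: 4.3
position: [0.5372, 0.2052, 0.0168]
orientation: [-2.639, 1.571, 2.033]
contact_force: [-0.4, 2.3, 1.7]
gripper_width: 0.515
```

Request:
{"name": "step_arm", "arguments": {
  "series": [
    [0,0,0,0,-0.3],
    [0,0,0,0,0.25],
    [0,0,0,0,0.25],
    [0,0,15,0,0.25],
    [0,0,40,0,0.25],
    [-25,0,60,0,-1],
    [-54,0,60,0,-1],
    [-54,0,60,0,-1]
  ]
}}

```text
time: 5.1
position: [0.4805, 0.2053, 0.0771]
orientation: [-1.346, 1.569, -2.957]
contact_force: [-0.8, 0.6, -0.0]
gripper_width: 0.375
```

```bash
python3 - <<'E'
from h import *
p,R,y=tcp();print(p,np.degrees(y),bot.state()["gripper_width"])
c=bot.camera_info("wrist");im=bot.capture("wrist");cv2.imwrite("pics/w2.png",im[:,:,::-1])
for r in rects(im,c,(14,60,100),(28,190,255),.034,800):print(r)
E
```

```text
[0.48045281 0.20525679 0.07714361] -2.310506945434078 0.37499831177179427
(array([352., 455.]), array([498.2,  95.2,  11.9, 281.2]), 87.8)
(array([443., 388.]), array([544.9, 137.3,  12.8,  52.2]), 7.0)
(array([186., 387.]), array([409.3, 142.5,  12.6,  52.5]), -10.6)
(array([  8., 282.]), array([326.3, 206.2,  14.6,  45.1]), -15.6)
(array([131., 267.]), array([389.9, 212.7,  11.8,  48.7]), 0.5)
(array([432., 258.]), array([535.1, 206.5,  48.1,  63.4]), -2.2)
(array([574., 227.]), array([604.2, 212.4,  55.4, 119. ]), -2.5)
(array([282., 121.]), array([467.8, 274.2,  44.9,  89.5]), -11.1)
(array([ 76., 136.]), array([370. , 260.1,  71.6, 154.1]), -10.8)
```

View pics/w2.png

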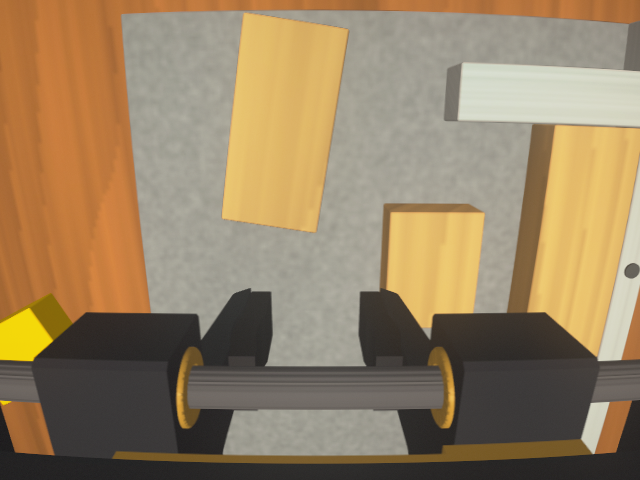

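The wrist view shows the half stave at (432,265) parallel to the lane, the offcut at (282,121) undisturbed, and the stop at (545,92). Now I'll push the half stave +x with closed fingers.

Request:
{"name": "step_arm", "arguments": {
  "series": [
    [0,0,0,0,-1],
    [0,0,0,0,-1],
    [0,0,-30,0,-1],
    [0,0,-60,0,-1],
    [0,0,-60,0,-1],
    [10,0,-60,0,-1],
    [20,-1,-60,0,-1],
    [30,-1,-60,0,-1],
    [38,-2,-60,0,-1],
    [41,-2,-60,0,-1]
  ],
  "squeeze": 10
}}

```text
time: 6.15
position: [0.5255, 0.2032, 0.0171]
orientation: [1.752, 1.57, 0.139]
contact_force: [-2.3, -0.4, 0.5]
gripper_width: 0.005
```

Request:
{"name": "step_arm", "arguments": {
  "series": [
    [1,0,0,0,-1],
    [2,0,0,0,-1],
    [2,0,0,0,-1]
  ]
}}

```text
time: 6.45
position: [0.5262, 0.2034, 0.0168]
orientation: [-1.217, 1.571, -2.829]
contact_force: [-1.1, -0.2, 0.6]
gripper_width: 0.006
```

Request:
{"name": "step_arm", "arguments": {
  "series": [
    [1,0,0,0,-1],
    [2,0,0,0,-1],
    [2,0,0,0,-1]
  ]
}}

```text
time: 6.75
position: [0.5274, 0.2035, 0.0167]
orientation: [-1.456, 1.569, -3.068]
contact_force: [-4.5, 0.2, 3.3]
gripper_width: 0.004
```

```bash
python3 - <<'E'
from h import *
p,R,y=tcp();print(p,bot.state()["contact_force"])
c=bot.camera_info("wrist");im=bot.capture("wrist");cv2.imwrite("pics/w3.png",im[:,:,::-1])
E
```

```text
[0.52740806 0.20346362 0.01674637] [-4.50160738  0.22954902  3.26005706]
```

View pics/w3.png

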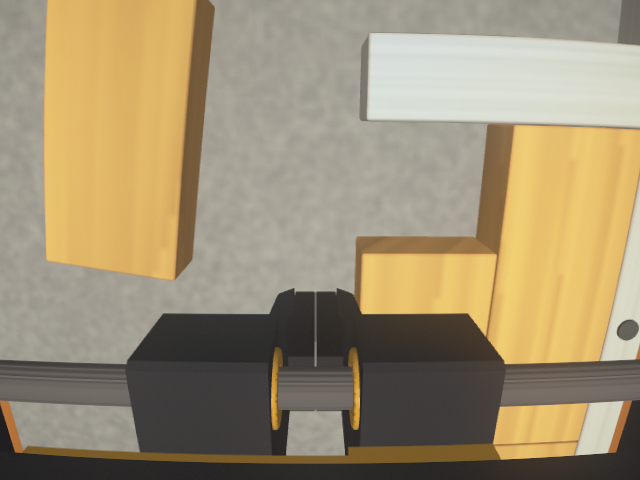

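The half stave sits flush against the first course, about 40 mm short of the stop, with a 4.5 N reaction. Next I'll push it +y from its right end.

Request:
{"name": "step_arm", "arguments": {
  "series": [
    [-5,0,0,0,-1],
    [-5,0,25,0,-1],
    [-5,-25,45,0,-1],
    [20,-52,45,0,-1],
    [34,-52,45,0,-1],
    [34,-52,20,0,-1],
    [34,-52,0,0,-1],
    [34,-52,0,0,-1]
  ]
}}

```text
time: 7.6
position: [0.5611, 0.1512, 0.0146]
orientation: [-1.45, 1.567, -3.062]
contact_force: [-0.1, 0.8, 0.9]
gripper_width: 0.007
```

Request:
{"name": "step_arm", "arguments": {
  "series": [
    [0,8,0,0,-1],
    [1,18,0,0,-1],
    [1,28,0,0,-1],
    [2,38,0,0,-1],
    [2,46,0,0,-1],
    [2,48,0,0,-1],
    [2,49,0,0,-1],
    [2,49,0,0,-1]
  ]
}}

```text
time: 8.4
position: [0.5643, 0.2004, 0.0167]
orientation: [-1.643, 1.571, 3.028]
contact_force: [-0.3, -0.4, -0.3]
gripper_width: 0.004
```

Request:
{"name": "step_arm", "arguments": {
  "series": [
    [0,1,0,0,-1],
    [0,2,0,0,-1],
    [0,3,0,0,-1],
    [0,3,0,0,-1]
  ]
}}

```text
time: 8.8
position: [0.5643, 0.2026, 0.0167]
orientation: [-0.351, 1.569, -1.963]
contact_force: [-0.6, -4.4, 1.1]
gripper_width: 0.002
```

Request:
{"name": "step_arm", "arguments": {
  "series": [
    [0,1,0,0,-1],
    [0,2,0,0,-1],
    [0,2,0,0,-1]
  ]
}}

```text
time: 9.1
position: [0.5642, 0.2027, 0.0167]
orientation: [-0.264, 1.566, -1.876]
contact_force: [-1.4, -15.9, 2.7]
gripper_width: 0.002
```

The half stave is home: a 16 N reaction with no further travel. Now for the full stave.

Request:
{"name": "step_arm", "arguments": {
  "series": [
    [0,-6,0,0,-1],
    [0,-8,35,0,-1],
    [-15,-45,60,0,0],
    [-40,-85,60,0,1],
    [-65,-130,60,-0.03,1],
    [-90,-175,60,-0.06,1],
    [-110,-215,60,-0.08,1],
    [-116,-233,60,-0.08,1],
    [-116,-233,60,-0.08,1],
    [-116,-233,60,-0.08,1]
  ]
}}

```text
time: 10.1
position: [0.4487, -0.0275, 0.0769]
orientation: [1.968, 1.57, 0.275]
contact_force: [0.2, 0.4, -0.5]
gripper_width: 0.708
```

```bash
python3 - <<'E'
from h import *
p,R,y=tcp();print(p,np.degrees(y),bot.state()["gripper_width"])
c=bot.camera_info("top");im=bot.capture("top")
for r in rects(im,c,(14,60,140),(28,170,255),.034):
    if r[1][0]>400:print(r)
cv2.imwrite("pics/t2.png",cv2.resize(im[165:300,170:420],None,fx=3,fy=3,interpolation=cv2.INTER_CUBIC)[:,:,::-1])
E
```

```text
[ 0.44868095 -0.02750729  0.07692593] -6.990062356258466 0.7081624340751549
(array([278., 266.]), array([423.7,  77.2,  21.7, 107.6]), 70.0)
(array([201., 246.]), array([469.5, 273.2,  44.6,  88.9]), -11.0)
(array([330., 260.]), array([430.8, -20. , 132.4, 181. ]), 71.9)
(array([293., 233.]), array([509.5,  42.3,  21.1,  79. ]), 67.8)
(array([270., 196.]), array([584.5,  92.1,  89.8, 359. ]), -2.2)
(array([132., 179.]), array([639.8, 464.1,  83.7,  85.7]), -85.6)
(array([558.,   7.]), array([1177.6, -694.4,   24.4,  512.1]), 0.1)
```

View pics/t2.png

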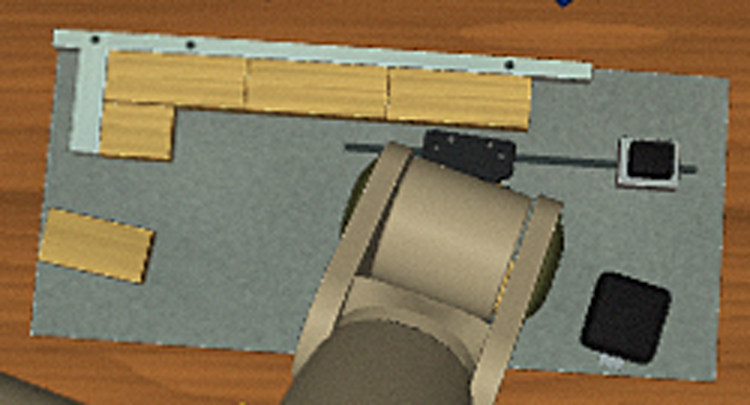

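The half stave is in the corner at (135,130), and its combined depth with the first course is 89.8 mm (90 expected). The offcut hasn't moved. Gripping the full stave.

Request:
{"name": "step_arm", "arguments": {
  "series": [
    [0,0,0,0,1],
    [0,0,0,0,1],
    [0,0,0,0,1],
    [0,0,-35,0,1],
    [0,0,-60,0,1],
    [0,0,-60,0,1],
    [0,0,-60,0,-1],
    [0,0,-60,0,-1],
    [0,0,-60,0,-1],
    [0,0,-60,0,-1]
  ],
  "squeeze": 6
}}

```text
time: 11.15
position: [0.4487, -0.0277, 0.0175]
orientation: [1.365, 1.569, -0.327]
contact_force: [0.4, -0.4, -0.0]
gripper_width: 0.661
```

Request:
{"name": "step_arm", "arguments": {
  "series": [
    [0,0,0,0,-1],
    [0,0,0,0,-1],
    [0,0,0,0,-1]
  ]
}}

```text
time: 11.45
position: [0.4483, -0.0276, 0.017]
orientation: [1.328, 1.571, -0.364]
contact_force: [-2.2, -0.1, 5.5]
gripper_width: 0.509
```

Request:
{"name": "step_arm", "arguments": {
  "series": [
    [10,10,0,0.01,-1],
    [20,28,0,0.02,-1],
    [30,48,0,0.03,-1],
    [40,68,0,0.04,-1],
    [50,88,0,0.05,-1],
    [60,108,0,0.06,-1],
    [70,128,0,0.07,-1],
    [80,148,0,0.08,-1],
    [86,162,0,0.08,-1],
    [86,162,0,0.08,-1]
  ]
}}

```text
time: 12.45
position: [0.5352, 0.136, 0.0169]
orientation: [2.069, 1.569, 0.458]
contact_force: [2.6, 3.6, 3.7]
gripper_width: 0.511
```

Request:
{"name": "step_arm", "arguments": {
  "series": [
    [0,0,0,0,-0.3],
    [0,0,0,0,0.4],
    [0,0,0,0,0.4],
    [0,0,15,0,0.4],
    [0,0,40,0,0.4],
    [-25,0,60,0,-1],
    [-52,0,60,0,-1],
    [-52,0,60,0,-1],
    [-52,0,60,0,-1],
    [-52,0,60,0,-1]
  ]
}}

```text
time: 13.45
position: [0.483, 0.1341, 0.0766]
orientation: [1.319, 1.571, -0.294]
contact_force: [0.3, -0.4, -0.7]
gripper_width: 0.268
```

```bash
python3 - <<'E'
from h import *
p,R,y=tcp();print(p,np.degrees(y),bot.state()["gripper_width"])
c=bot.camera_info("wrist");im=bot.capture("wrist");cv2.imwrite("pics/w4.png",im[:,:,::-1])
E
```

```text
[0.48304971 0.13405037 0.0765598 ] -2.3825686495123017 0.26826870194679797
```

View pics/w4.png

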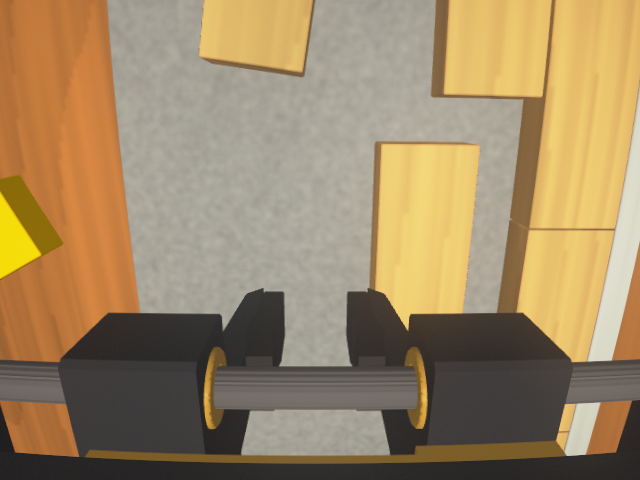

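The full stave at (425,230) is parallel to the lane and has clearance to the half stave at (490,50). Pushing it +x.

Request:
{"name": "step_arm", "arguments": {
  "series": [
    [0,0,0,0,-1],
    [0,0,-30,0,-1],
    [0,0,-60,0,-1],
    [0,0,-60,0,-1],
    [8,0,-60,0,-1],
    [16,0,-60,0,-1],
    [24,-1,-60,0,-1],
    [32,-1,-60,0,-1],
    [38,-2,-60,0,-1],
    [40,-2,-60,0,-1]
  ],
  "squeeze": 10
}}

```text
time: 14.5
position: [0.5231, 0.1323, 0.017]
orientation: [1.619, 1.57, 0.007]
contact_force: [-2.3, -0.3, 2.9]
gripper_width: 0.008
```

Request:
{"name": "step_arm", "arguments": {
  "series": [
    [1,0,0,0,-1],
    [2,0,0,0,-1],
    [3,0,0,0,-1],
    [3,0,0,0,-1]
  ]
}}

```text
time: 14.9
position: [0.5243, 0.1325, 0.0168]
orientation: [-1.557, 1.569, 3.115]
contact_force: [-6.5, 0.9, 4.7]
gripper_width: 0.006
```

Request:
{"name": "step_arm", "arguments": {
  "series": [
    [-5,0,0,0,-1],
    [-5,0,25,0,-1],
    [-5,-30,45,0,-1],
    [15,-70,45,0,-1],
    [33,-76,45,0,-1],
    [33,-76,20,0,-1],
    [33,-76,0,0,-1],
    [33,-76,0,0,-1]
  ]
}}

```text
time: 15.7
position: [0.5571, 0.0563, 0.0146]
orientation: [-1.622, 1.567, 3.049]
contact_force: [-0.4, 0.1, 0.2]
gripper_width: 0.002
```

Request:
{"name": "step_arm", "arguments": {
  "series": [
    [0,6,0,0,-1],
    [0,13,0,0,-1],
    [1,20,0,0,-1],
    [1,24,0,0,-1],
    [1,26,0,0,-1],
    [1,27,0,0,-1],
    [1,28,0,0,-1],
    [1,28,0,0,-1]
  ]
}}

```text
time: 16.5
position: [0.5597, 0.0828, 0.0174]
orientation: [0.315, 1.568, -1.297]
contact_force: [-2.6, -12.8, 5.5]
gripper_width: 0.004
```

The full stave is butted tight, with 12.8 N at exactly the expected position. Backing off and locating the end block.

Request:
{"name": "step_arm", "arguments": {
  "series": [
    [0,-8,0,0,-1],
    [0,-10,40,0,-1],
    [-40,-40,90,0,-1],
    [-75,-75,110,0,-1],
    [-75,-120,110,0,-1],
    [-75,-165,110,0,-1],
    [-75,-165,110,0,-1]
  ]
}}

```text
time: 17.2
position: [0.4844, -0.0848, 0.1275]
orientation: [1.131, 1.568, -0.486]
contact_force: [1.0, 0.1, -0.6]
gripper_width: 0.005
```

```bash
python3 - <<'E'
from h import *
p,R,y=tcp();print(p,np.degrees(y))
c=bot.camera_info("top");im=bot.capture("top")
for r in rects(im,c,(14,60,140),(28,170,255),.034):
    if r[1][0]>440 and r[1][0]<630:print(r)
c0=cv2.imread("pics/top0.png")[:,:,::-1].copy()
for r in rects(c0,c,(0,0,0),(180,255,45),.062,80):
    if 400<r[1][0]<620 and abs(r[1][1])<300: print("blk0",r)
cv2.imwrite("pics/t3.png",cv2.resize(im[165:300,170:420],None,fx=3.2,fy=3.2,interpolation=cv2.INTER_CUBIC)[:,:,::-1])
E
```

```text
[ 0.48441382 -0.08480559  0.12753609] -2.6196509376189727
(array([201., 246.]), array([469.5, 273.1,  44.8,  89. ]), -10.8)
(array([351., 222.]), array([ 539.4, -101.9,   85.5,  112.3]), -23.7)
(array([340., 246.]), array([486.6, -77.4, 173.9, 206.6]), 66.8)
(array([262., 199.]), array([585.4, 115.5,  89.8, 312.2]), -2.2)
blk0 (array([378., 270.]), array([ 418.2, -167.5,   61.4,   64.7]), 73.9)
blk0 (array([387., 218.]), array([ 547.8, -186.5,   29.6,   35.4]), -6.7)
```

View pics/t3.png

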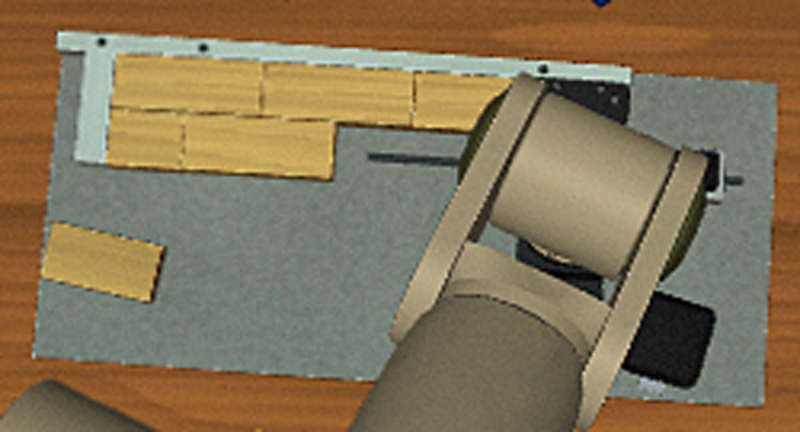

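The half and full staves now lie end to end against the stop, flush with the first course (combined depth 89.8 mm). The end block is centred at world (548,-186). I'll go behind it and push it +y.

Request:
{"name": "step_arm", "arguments": {
  "series": [
    [20,-45,0,0,-1],
    [40,-90,0,0,-1],
    [63,-135,0,0,-1],
    [63,-147,0,0,-1],
    [63,-147,-40,0,-1],
    [63,-147,-80,0,-1],
    [63,-147,-105,0,-1],
    [63,-147,-105,0,-1]
  ]
}}

```text
time: 18.05
position: [0.5458, -0.2249, 0.0185]
orientation: [-2.185, 1.563, 2.488]
contact_force: [0.2, -0.8, 0.1]
gripper_width: 0.003
```

```bash
python3 - <<'E'
from h import *
p,R,y=tcp();print(p,np.degrees(y),bot.state()["contact_force"])
E
```

```text
[ 0.54583624 -0.22492817  0.0185016 ] -2.2772208239470744 [ 0.19384268 -0.75671355  0.0573066 ]
```

Request:
{"name": "step_arm", "arguments": {
  "series": [
    [0,5,0,0,-1],
    [0,10,0,0,-1],
    [1,15,0,0,-1],
    [1,22,0,0,-1],
    [1,30,0,0,-1],
    [2,40,0,0,-1]
  ]
}}

```text
time: 18.65
position: [0.5496, -0.1871, 0.0224]
orientation: [1.02, 1.57, -0.592]
contact_force: [-0.0, -1.5, 1.9]
gripper_width: 0.007
```

Request:
{"name": "step_arm", "arguments": {
  "series": [
    [1,20,0,0,-1],
    [2,42,0,0,-1],
    [3,64,0,0,-1],
    [4,86,0,0,-1],
    [5,108,0,0,-1],
    [5,130,0,0,-1],
    [6,152,0,0,-1],
    [7,174,0,0,-1],
    [8,194,0,0,-1],
    [9,206,0,0,-1]
  ]
}}

```text
time: 19.65
position: [0.5579, 0.0202, 0.0219]
orientation: [-1.806, 1.57, 2.866]
contact_force: [-1.1, -3.1, 1.8]
gripper_width: 0.007
```

Request:
{"name": "step_arm", "arguments": {
  "series": [
    [0,5,0,0,-1],
    [0,9,0,0,-1],
    [1,12,0,0,-1],
    [1,13,0,0,-1],
    [1,14,0,0,-1],
    [1,14,0,0,-1]
  ]
}}

```text
time: 20.25
position: [0.5591, 0.0322, 0.0216]
orientation: [-1.712, 1.57, 2.959]
contact_force: [-1.3, -2.0, -0.6]
gripper_width: 0.008
```

Request:
{"name": "step_arm", "arguments": {
  "series": [
    [0,1,0,0,-1],
    [0,2,0,0,-1],
    [0,3,0,0,-1],
    [0,3,0,0,-1]
  ]
}}

```text
time: 20.65
position: [0.5592, 0.0328, 0.0216]
orientation: [-0.196, 1.567, -1.807]
contact_force: [-5.1, -16.9, -0.3]
gripper_width: 0.006
```

Block stopped at exactly the predicted spot with 17 N. Backing off to inspect.

Request:
{"name": "step_arm", "arguments": {
  "series": [
    [0,-8,0,0,-1],
    [0,-10,40,0,-1],
    [0,-10,90,0,-1],
    [0,-10,140,0,-1],
    [0,10,160,0,-1],
    [0,30,160,0,-1],
    [0,30,160,0,-1],
    [0,30,160,0,-1]
  ]
}}

```text
time: 21.45
position: [0.5592, 0.0654, 0.1814]
orientation: [-2.027, 1.57, 2.646]
contact_force: [0.9, -0.5, 0.2]
gripper_width: 0.009
```

```bash
python3 - <<'E'
from h import *
p,R,y=tcp();print(p,np.degrees(y))
im=bot.capture("wrist");cv2.imwrite("pics/w5.png",im[:,:,::-1])
E
```

```text
[0.55924294 0.06540291 0.18141503] -2.3054804169797767
```

View pics/w5.png

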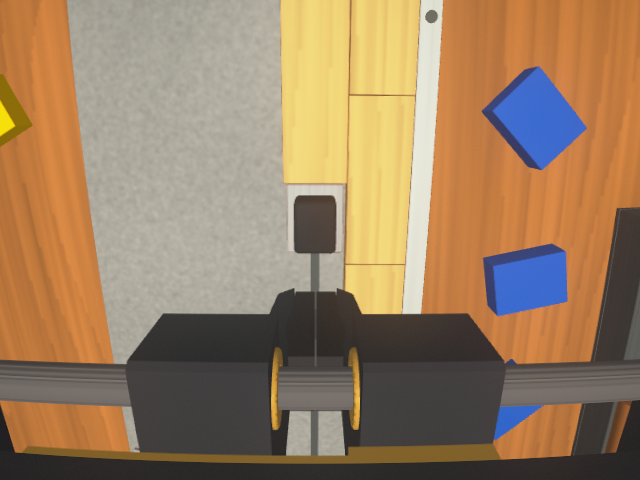

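The block is against the full stave at (315,183). For insurance I'll press the full stave's near face lightly at two points, then check close up.

Request:
{"name": "step_arm", "arguments": {
  "series": [
    [-25,20,0,0,-1],
    [-48,35,-40,0,-1],
    [-48,35,-90,0,-1],
    [-48,35,-140,0,-1],
    [-48,35,-164,0,-1],
    [-48,35,-164,0,-1],
    [-42,35,-164,0,-1],
    [-38,35,-164,0,-1],
    [-36,35,-164,0,-1],
    [-36,35,-164,0,-1]
  ]
}}

```text
time: 22.5
position: [0.5231, 0.1, 0.0183]
orientation: [-1.056, 1.57, -2.668]
contact_force: [-3.4, -3.1, 1.5]
gripper_width: 0.004
```

Request:
{"name": "step_arm", "arguments": {
  "series": [
    [1,0,0,0,-1],
    [2,0,0,0,-1],
    [2,0,0,0,-1]
  ]
}}

```text
time: 22.8
position: [0.5232, 0.1, 0.0183]
orientation: [-1.381, 1.566, -2.992]
contact_force: [-11.5, -4.4, 8.5]
gripper_width: 0.004
```

Request:
{"name": "step_arm", "arguments": {
  "series": [
    [-6,0,0,0,-1],
    [-6,40,0,0,-1],
    [-6,88,0,0,-1],
    [-2,88,0,0,-1],
    [1,88,0,0,-1],
    [3,88,0,0,-1],
    [3,88,0,0,-1]
  ]
}}

```text
time: 23.5
position: [0.5269, 0.1882, 0.0178]
orientation: [-1.874, 1.567, 2.796]
contact_force: [-7.4, 6.6, 3.9]
gripper_width: 0.005
```

Request:
{"name": "step_arm", "arguments": {
  "series": [
    [-8,0,0,0,-1],
    [-10,0,50,0,-1],
    [-10,-20,100,0,-1],
    [10,-50,140,0,-1],
    [30,-50,140,0,-1],
    [30,-50,140,0,-1],
    [30,-50,140,0,-1]
  ]
}}

```text
time: 24.2
position: [0.5578, 0.1375, 0.1571]
orientation: [-1.407, 1.57, -3.02]
contact_force: [-1.1, -0.4, -0.4]
gripper_width: 0.006
```

```bash
python3 - <<'E'
from h import *
p,R,y=tcp();print(p,np.degrees(y))
im=bot.capture("wrist")[:300,160:560];cv2.imwrite("pics/w6.png",cv2.resize(im,None,fx=2,fy=2,interpolation=cv2.INTER_CUBIC)[:,:,::-1])
E
```

```text
[0.55778975 0.13749398 0.15707104] -2.4351881294657325
```

View pics/w6.png

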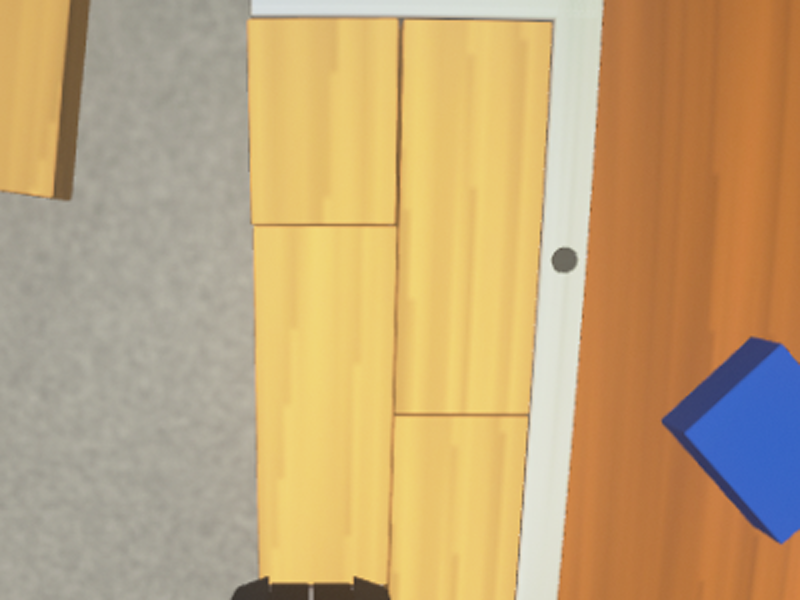

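The crop shows tight joints, except a thin dark line between the half stave and the first course at (400,120): the half stave stands about 1 mm proud of the full one (250 vs 254 px). I'll press the half stave's near face too.

Request:
{"name": "step_arm", "arguments": {
  "series": [
    [-20,40,0,0,-1],
    [-38,80,0,0,-1],
    [-38,104,-30,0,-1],
    [-38,104,-80,0,-1],
    [-38,104,-120,0,-1],
    [-38,104,-140,0,-1],
    [-38,104,-140,0,-1],
    [-34,104,-140,0,-1],
    [-31,104,-140,0,-1],
    [-29,104,-140,0,-1]
  ]
}}

```text
time: 25.25
position: [0.5294, 0.2425, 0.0183]
orientation: [-2.916, 1.57, 1.755]
contact_force: [-7.1, 2.4, 3.2]
gripper_width: 0.006
```

Request:
{"name": "step_arm", "arguments": {
  "series": [
    [1,0,0,0,-1],
    [2,0,0,0,-1],
    [3,0,0,0,-1],
    [3,0,0,0,-1]
  ]
}}

```text
time: 25.65
position: [0.5294, 0.2426, 0.0183]
orientation: [-1.456, 1.564, -3.067]
contact_force: [-14.0, 1.1, 11.2]
gripper_width: 0.008
```

Request:
{"name": "step_arm", "arguments": {
  "series": [
    [-7,0,0,0,-1],
    [-7,0,45,0,-1],
    [-7,-30,90,0,-1],
    [10,-70,135,0,-1],
    [28,-105,139,0,-1],
    [28,-105,139,0,-1],
    [28,-105,139,0,-1]
  ]
}}

```text
time: 26.35
position: [0.5606, 0.1365, 0.157]
orientation: [1.735, 1.57, 0.121]
contact_force: [-0.2, -0.2, -0.2]
gripper_width: 0.005
```

```bash
python3 - <<'E'
from h import *
p,R,y=tcp();print(p,np.degrees(y))
full=bot.capture("wrist");c=bot.camera_info("wrist");im=full[:300,160:560]
a=cv2.resize(im[:,100:300],None,fx=2,fy=2,interpolation=cv2.INTER_CUBIC)
t=bot.capture("top");ct=bot.camera_info("top");b=cv2.resize(t[165:300,170:420],(400,216),interpolation=cv2.INTER_CUBIC)
pic=np.zeros((600,800,3),np.uint8);pic[:,:400]=a;pic[:216,400:]=b
cv2.imwrite("pics/w7.png",pic[:,:,::-1])
g=cv2.cvtColor(full,cv2.COLOR_RGB2GRAY)
for r in (30,60,90,130,180,220,260): # darkest columns near the long joint, and near edge of course
    x=330+int(np.argmin(g[r,330:385])); e=270+int(np.argmax(np.abs(np.diff(cv2.cvtColor(full,cv2.COLOR_RGB2HSV)[r,270:310,1].astype(int)))))
    q=ray(c,[(x,r),(e,r)],.034)*1000
    print(r,x,g[r,x-3:x+4],e,q.round(1).tolist(),np.linalg.norm(q[0]-q[1]).round(1))
E
```

```text
[0.56058806 0.13652222 0.15700621] -2.476075332576373
30 355 [201 199 182 142 174 198 201] 279 [[588.1, 260.2], [543.2, 262.0]] 45.0
60 355 [201 200 171 143 196 201 203] 279 [[587.7, 243.2], [542.2, 245.0]] 45.6
90 354 [204 203 197 120 170 191 198] 280 [[586.8, 225.8], [541.8, 227.7]] 45.0
130 353 [200 201 191 139 155 183 188] 281 [[585.7, 202.0], [540.9, 203.8]] 44.7
180 352 [200 198 188 159 166 186 187] 282 [[584.4, 170.8], [539.7, 172.6]] 44.8
220 351 [200 199 189 168 181 204 205] 282 [[583.3, 144.5], [538.0, 146.3]] 45.3
260 350 [200 199 189 166 175 197 201] 283 [[582.1, 116.8], [537.0, 118.6]] 45.2
```

View pics/w7.png

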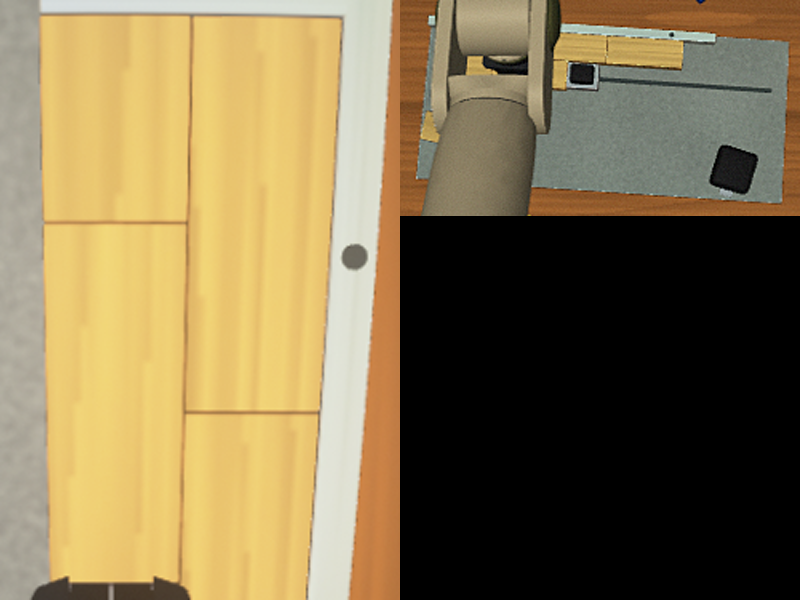

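The half stave is now flush: seams are hairline and its near face lines up with the full stave's. A last light press on the block makes the closing-up the final act.

Request:
{"name": "step_arm", "arguments": {
  "series": [
    [0,-45,0,0,-1],
    [-1,-90,0,0,-1],
    [-2,-118,0,0,-1],
    [-2,-118,-45,0,-1],
    [-2,-118,-90,0,-1],
    [-2,-118,-135,0,-1],
    [-2,-118,-135,0,-1],
    [-2,-112,-135,0,-1],
    [-2,-106,-135,0,-1],
    [-2,-104,-135,0,-1]
  ]
}}

```text
time: 27.45
position: [0.5594, 0.0329, 0.024]
orientation: [0.832, 1.565, -0.778]
contact_force: [-1.5, -17.2, -0.7]
gripper_width: 0.005
```

Request:
{"name": "step_arm", "arguments": {
  "series": [
    [0,1,0,0,-1],
    [0,2,0,0,-1],
    [0,2,0,0,-1]
  ]
}}

```text
time: 27.75
position: [0.5595, 0.0329, 0.024]
orientation: [0.607, 1.564, -1.004]
contact_force: [-1.3, -19.1, -1.2]
gripper_width: 0.005
```

Request:
{"name": "step_arm", "arguments": {
  "series": [
    [0,-8,0,0,-1],
    [0,-12,40,0,-1],
    [0,-20,90,0,-1],
    [-20,-60,140,0,-1],
    [-50,-105,170,0,-1],
    [-80,-150,180,0,-1],
    [-100,-195,180,0,-1],
    [-100,-230,180,0,-1],
    [-100,-230,180,0,-1],
    [-100,-230,180,0,-1]
  ]
}}

```text
time: 28.75
position: [0.4583, -0.1956, 0.203]
orientation: [1.12, 1.568, -0.494]
contact_force: [-0.2, 0.7, -0.3]
gripper_width: 0.006
```

```bash
python3 - <<'E'
from h import *
c=bot.camera_info("top");im=bot.capture("top")
for r in rects(im,c,(14,60,140),(28,170,255),.034):
    if r[1][0]>440 and r[1][0]<630:print(r)
for r in rects(im,c,(0,0,0),(180,255,45),.062,80):
    if 400<r[1][0]<620 and abs(r[1][1])<300: print("black",r)
print(bot.state()["time"],bot.state()["contact_force"]);bot.job_done()
E
```

```text
(array([201., 246.]), array([469.5, 273.1,  44.8,  89. ]), -10.8)
(array([420., 233.]), array([ 517.2, -275.7,   93.5,  122.2]), -36.7)
(array([384., 250.]), array([ 470.2, -225.8,  157.4,  232.8]), 53.3)
(array([272., 199.]), array([584.3,  92.3,  89. , 358.9]), -2.6)
black (array([402., 261.]), array([ 444.2, -224.1,   35.6,   95. ]), -36.8)
black (array([283., 211.]), array([558.8,  67.7,  29.9,  34.5]), 1.3)
28.8 [0.23820713 1.00914655 0.24954524]
the job is handed in; nothing more can be done
```

The second course is laid, the end block is closed up against it, and the job was handed in at 28.8 s.

**How it was done:** I slid the half stave home into the corner first. The full stave was then butted against it, flush along the first course, and the end block pushed tight up behind it. None of the staves was lifted.

**Mended on the way:** a close-up showed the half stave standing about 1 mm off the first course. I pressed it in, then pressed the block up once more as the last move.

**Last checks:**
- **Block:** it stopped at the predicted closed position both times, with a 17–19 N reaction.
- **Fit:** the last close-up showed hairline seams. Along the course the joint lies 44.7–45.6 mm from the near faces (45 mm nominal), and the two courses measure 89 mm deep together (90 mm nominal).
- **Offcut:** it is where it started, to within 0.1 mm and 0.2°.
- **Robot:** it was clear of everything at hand-in.

No check failed or disagreed. I did not measure the other objects again after the moves; the arm came near only the tape measure, and that looked unmoved in the last view of it.

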